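Square a row of filled bottles against the sprung stop

ROBOT

A 7-joint arm with a two-finger parallel gripper is mounted at the origin on the work surface. World frame = base frame: x ahead of the robot, y to its left, z up, the work surface at z = 0. Lengths are in m, angles in rad, forces in N, time in s.
With the tool pointing down it reaches from about 0.4 to 0.85 m from the base axis. Payload 10.4 kg.
Tool frame: the origin (TCP) lies at the very end of the fingers, on their centre line; the grasp point (between the pads) lies 19 mm behind it; z points along the fingers, y is the line along which they close (so a half turn about z gives the same grasp; the last joint's range is limited). The gripper opens to 85 mm and grips with 20 to 120 N. Pads are 22 mm wide; open, the fingers measure 114 mm over their backs; the gripper's body (76 mm by 85 mm) begins 54 mm behind the grasp point. The pads swing forward as they close: fully open they stand 13 mm farther back than shut.
Start: joints at [-0.023, 0.332, -0.065, 1.46, 0.022, 1.35, -0.088], TCP at [0.625, 0, 0.231] pointing down, gripper open.
Joint ranges: [-2.6, 2.6], [-0.5, 2.12], [-1.47, 1.34], [0.16, 2.42], [-1.27, 4.41], [0.06, 2.06], [-2.6, 2.6]. Speed limits (rad/s): [2.22, 2.22, 2.79, 2.79, 3.14, 3.14, 3.14].

INTERFACE

Orientations are given as a unit quaternion [x, y, z, w].
In Python, from workcell import * gives the robot as it stands.
- The arm moves only by the tool step_arm, never from a script. Its argument "commands" is one flat list of numbers, 7 for each row, row after row: the finger opening in mm, from 0 to 85.4, then the shift along the world's x, y, z as a fraction of full scale, then the turn, a rotation vector about the world's x, y, z as a fraction of full scale. A call has exactly 10 rows; each row is the pose to reach, as a shift and turn from the pose commanded when the call began, turning the shorter way round; what a row does not reach only later rows make up. Full scale, the value 1, is 0.6 m for a shift and pi rad for a turn. A row lasts 1/8 s, in which the tool goes at most 62.5 mm and 10.7 degrees, less where a joint would pass 70% of its speed; a pose out of reach is approached as far as the arm can. A call with a number of a shift or a turn outside -1 to 1 is refused whole. A call with a gripper value outside its range is refused whole. The fingers move at their own pace and stop on an object; "squeeze" is the grip in N (left out, the last holds). Time passes only in rows, so rows that repeat a pose let the fingers close, or fill a call up. It gives the time, the measured TCP pose, the force, the opening and the grip force at its end, in the units of the state.
- get_obs(): the state, without advancing time (a new reading comes with each control period).
- camera(name): name is "scene" or "side" or "wrist"; returns the picture (480x640x3 uint8, red, green, blue); there is no depth.
- camera_params(name): a dict with "mtx" (3x3 intrinsics, pixels), "dist" ([k1, k2, p1, p2, k3] as OpenCV has them; the pictures are not rectified), "extrinsics" (4x4, takes a point from world to camera coordinates); the wrist camera has in their place "tool_from_camera" (4x4, takes a point from camera to tool coordinates, whose origin is the TCP and whose axes are the flange's). Camera axes: x right, y down, z forward; pixel columns grow to the right and rows downward; lengths in m; the calibration is good to about 2 mm. A picture is of the moment at which its call begins: read the wrist's pose just before it. camera_params takes no time and is no camera call.
- hand_in(): hands the job in; it is judged then, once.
The state is a dict: "clock": time; "joint_pos": joint angles; "joint_velocities": joint speeds; "tau": joint torques, N m; "position": TCP position; "ee_rot": TCP orientation; "ft_force": force on the tool from outside, world axes, zero at the start; "torque": the same for the moment, N m; "grip_width": opening from 0.0 (shut) to 1.0 (fully open); "grasp_force": force on a finger pad.
Only numpy, scipy, OpenCV 4.12 (cv2) and the standard library are available. Lean on these libraries where they do the work, as an engineer would, in place of code of your own. Each camera call takes 0.05 s, during which the arm holds its last target. There are 200 camera calls.

TASK

Take the straightedge out of its tray by its upright grip and, with its bar and nothing else touching the bottles, push the four small nozzle bottles together down the lane until all four stand upright in one straight row against the sprung stop. Press the row there at about 10 N for a second, never with more than 15 N, and then put the straightedge back flat in its tray, facing as it was, and let go. Leave the other things on the bench where they are.

Things in the scene. Friction and masses are not known exactly. Their poses are not given: they have to be found in the camera images.
- straightedge: Pusher, 0.28 to 0.42 kg. Foot 100 mm wide, 5 thick, x = -18 to 58 mm; along its front a bar 150 (y) x 8 x 30 high, its flat face looking to +x at x = 60. Upright black grip 22 (x) x 36 (y), 5 to 85 mm up: take it from above across its x faces about 50 mm up, with 40 N or more; push with the foot some 4 mm clear of the bench (if it tips and rubs, less force reaches the stop). Origin: underside, below the grip's axis.
- tray: Shallow fixed grey tray, left or right of the robot: 106 (x) x 176 (y) mm outside, 96 x 166 inside, floor 5 mm thick, rim 12 mm above the bench. Origin: at bench height on its long midline, 21 mm on the -x side of its centre: right under the straightedge's origin when that stands in the middle (8 to 9 mm of play each way), x axes alike (within 0.05 rad), underside at 5 mm.
- lane: Fixed aluminium lane, left or right of the robot, open to -x, no floor: two rails 22 mm high, inner faces at y = +/-88 mm, x = -10 to 120 mm, flared lead-ins from x = -50; the stop is at its end. Push along +x. Origin: on the lane's axis at bench height, 120 mm before the stop's fixed block.
- stop: End of the lane: fixed block 34 mm high, 18 mm thick, and before it, on rods set by hand, a sprung steel plate 168 mm wide, 2 to 32 mm up. The plate's face may stand 20 to 50 mm before the block (lane x = 70 to 100 mm); this is not measured: feel for it. It gives 1 mm per 8 N, 6 mm at most, and springs back. Origin: foot of the block's face looking to -x; axes as the lane's.
- bottle0: One of four identical white nozzle bottles, loose on the bench in an uneven line across the lane, 41 mm apart, centres at lane x = -5 to 30 mm; this one at the lane's -y side. Round, 36 mm across up to 34 mm high, narrowing to a nozzle; 62 mm tall; 50 to 110 g. Slippery (friction about 0.25): the row's drag takes up 1 to 3 N of a push. Centre 18 mm from the plate's face when home. Origin: centre of the underside.
- bottle1: Bottle just like bottle0, number 1 after it, counted across the lane towards +y.
- bottle2: Bottle just like bottle0, number 2 after it, counted across the lane towards +y.
- bottle3: Bottle just like bottle0, number 3 after it, counted across the lane towards +y.
- thin_bottle: Bystander, to be left where it is: slim capped bottle 32 mm across, 85 mm tall, standing between the lane and the tray. Origin: centre of the underside.
- squat_jar: Bystander, to be left where it is: wide low jar 52 mm across, 45 mm tall, behind the lane's rear block. Origin: centre of the underside.
- collar_a: Bystander, to be left where it is: small steel collar, 26 mm across, 12 mm high, lying flat on the robot's side of the lane. Origin: centre of the underside.
- collar_b: Bystander, to be left where it is: small grey collar, 26 mm across, 12 mm high, lying flat on the robot's side of the lane. Origin: centre of the underside.
- spanner: Bystander, to be left where it is: open-ended spanner 150 mm long, lying flat beyond the tray. Origin: the middle of its underside.
- cap_cup: Bystander, to be left where it is: clear cup 70 mm across, 60 mm tall. Origin: centre of the underside.
- carton: Bystander, to be left where it is: small cardboard box, 90 x 120 x 70 mm. Origin: centre of the underside.
Mind the look-alikes: they are no part of the job. Of the things shaped like the straightedge, the aluminium one is meant.

How it is judged:
By the outcome, as a careful person would: the job done as asked, in the order asked, and still so for the second after the job is handed in, with the robot touching nothing.
It also fails if it takes over 67 s, if anything falls off the work surface, if the arm or the gripper's body presses on something with over 40 N, if the wrist force passes 120 N, or if a joint passes its speed limit or range.

## Working session

There is one attempt and no reset: what is moved stays moved. The work goes in short steps, Python scripts to look and compute and a tool call to move; the robot and the scene stay as the last step left them, time stands still between calls to the robot, and variables do not carry over. Pictures are saved under pics/ and viewed, at most 10 in all, crops included, and the job is handed in when it is done.

Besides the shell and the picture viewer there is one more tool, called after ">>>" in YAML: its name, and indented under it one key for each argument. step_arm: Moves the arm, as the interface text tells. Its arguments: {"type":"object","properties":{"commands":{"type":"array","items":{"type":"number"}},"squeeze":{"type":"number"}},"required":["commands"]}

```bash
mkdir -p pics; python3 - <<'E'
from workcell import *
import cv2,numpy as np
for n in ("scene","side"):
    cv2.imwrite(f"pics/{n}0.png",camera(n)[:,:,::-1]); p=camera_params(n)
    E=np.array(p["extrinsics"]);print(n,np.round(np.linalg.inv(E),3).tolist(),np.array(p["mtx"]).tolist(),p["dist"])
p=camera_params("wrist");print(p)
o=get_obs();print(o)
E
```

```text
scene [[-0.784, 0.499, -0.368, 1.091], [0.62, 0.629, -0.469, 0.8], [-0.003, -0.596, -0.803, 1.237], [0.0, 0.0, 0.0, 1.0]] [[590.1718958737272, 0.0, 323.17897586291525], [0.0, 590.1718958737272, 242.2883046182882], [0.0, 0.0, 1.0]] [-0.1282199  0.         0.         0.         0.       ]
side [[0.902, -0.232, 0.363, 0.122], [-0.431, -0.483, 0.762, -0.795], [-0.001, -0.845, -0.535, 0.656], [0.0, 0.0, 0.0, 1.0]] [[597.1314760365264, 0.0, 322.1758532981091], [0.0, 597.1314760365264, 235.7700956152439], [0.0, 0.0, 1.0]] [-0.09931467  0.          0.          0.          0.        ]
{'mtx': array([[347.67914158,   0.        , 316.56987112],
       [  0.        , 347.67914158, 239.89108432],
       [  0.        ,   0.        ,   1.        ]]), 'dist': array([-0.03843325,  0.        ,  0.        ,  0.        ,  0.        ]), 'tool_from_camera': array([[ 6.54921610e-04, -9.55859330e-01, -2.93823947e-01,
         7.58490284e-02],
       [ 9.99999784e-01,  6.07952086e-04,  2.51187133e-04,
        -9.49278896e-04],
       [-6.14686828e-05, -2.93824048e-01,  9.55859522e-01,
        -1.41882058e-01],
       [ 0.00000000e+00,  0.00000000e+00,  0.00000000e+00,
         1.00000000e+00]])}
{'clock': 0.1, 'joint_pos': array([-0.02262293,  0.33280871, -0.06471256,  1.46087652,  0.02159818,
        1.34988493, -0.08852258]), 'joint_velocities': array([ 0.00130612, -0.00168577,  0.0002141 , -0.00263583,  0.00066684,
       -0.00090427,  0.00114757]), 'tau': array([ 9.25707973e-04, -6.26745987e+01,  4.87730233e-02, -3.92438293e+01,
        1.62844139e-02,  6.89412060e-03, -5.92459219e-05]), 'position': array([6.24659774e-01, 1.92530202e-05, 2.30586336e-01]), 'ee_rot': array([ 7.07095519e-01,  7.07117753e-01, -4.71391251e-04, -4.34426663e-04]), 'ft_force': array([ 0.06571036, -0.92862218, -1.04700589]), 'torque': array([ 0.00491983,  0.00458361, -0.04878205]), 'grasp_force': 0.0, 'grip_width': 0.9992823339845655}
```

View pics/scene0.png

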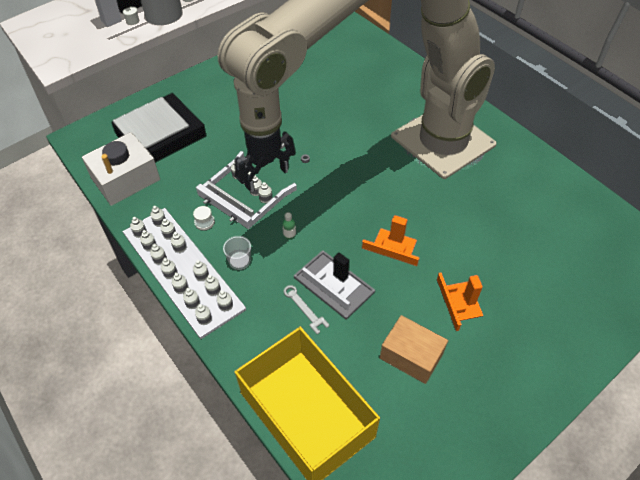

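View pics/side0.png

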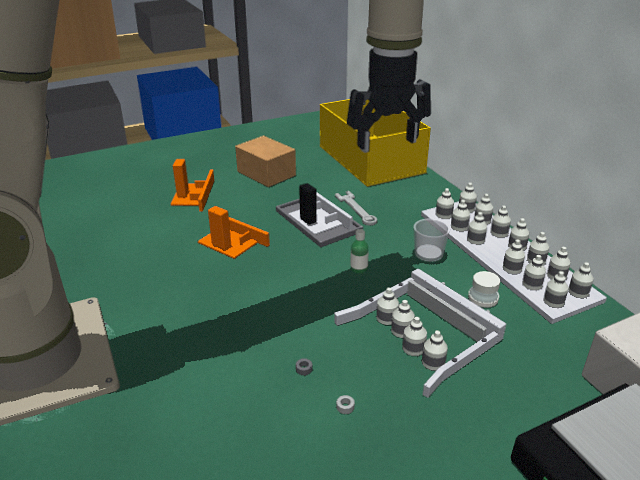

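The scene picture shows the aluminium straightedge (black grip) in the grey tray at scene (340,275), side (315,215). Two orange look-alikes stand at scene (395,240) and (465,300), loose and not aluminium. The four lane bottles are at side (388,308) to (434,352), and the thin bottle is at side (359,250). I'll confirm with one enlarged crop of the tray and lane.

```bash
python3 - <<'E'
import cv2,numpy as np
s=cv2.imread("pics/side0.png")
a=cv2.resize(s[170:250,265:395],None,fx=4,fy=4,interpolation=cv2.INTER_CUBIC)   #130x80->520x320
cv2.imwrite("pics/c1.png",a)
b=cv2.resize(s[255:400,320:520],None,fx=4,fy=4,interpolation=cv2.INTER_CUBIC) #800x580
cv2.imwrite("pics/c2.png",b)
E
```

```text
(no output)
```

View pics/c1.png

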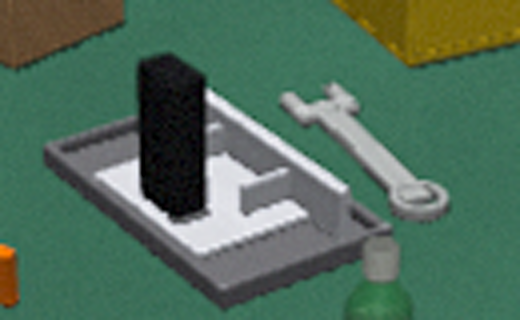

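View pics/c2.png

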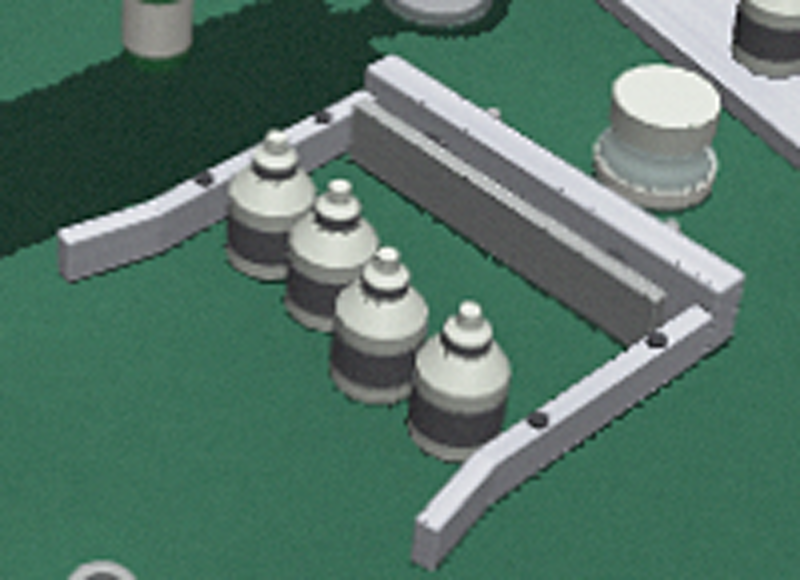

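The crops show the aluminium straightedge with black grip standing in its tray, crop 1 (172,135), bar towards the spanner. They also show the lane with its four bottles (crop 2 nozzles (277,133), (340,184), (388,252), (470,305)) and the plate's top edge from (356,106) to (657,303). Next I'll compute positions.

```bash
cat > h.py <<'E'
from workcell import *
import cv2,numpy as np
from scipy.spatial.transform import Rotation as R
def ray(name,uv,z,pose=None):
    p=camera_params(name)
    n=cv2.undistortPoints(np.array(uv,float).reshape(-1,1,2),p["mtx"],np.array(p["dist"])).reshape(-1,2)
    if name=="wrist":
        T=np.eye(4);T[:3,:3]=R.from_quat(pose["ee_rot"]).as_matrix();T[:3,3]=pose["position"];W=T@p["tool_from_camera"]
    else: W=np.linalg.inv(p["extrinsics"])
    d=np.c_[n,np.ones(len(n))]@W[:3,:3].T
    return W[:3,3]+d*((z-W[2,3])/d[:,2])[:,None]
E
python3 - <<'E'
from h import *
np.set_printoptions(precision=4,suppress=True)
f=lambda pts,ox,oy:[((x+.5)/4-.5+ox,(y+.5)/4-.5+oy) for x,y in pts]
c1=lambda p,z:ray("side",f(p,265,170),z)[:,:2]
c2=lambda p,z:ray("side",f(p,320,255),z)[:,:2]
print("tray",c1([(43,150),(222,292),(388,228)],.012))
print("grip top",c1([(138,62),(172,54),(206,76),(170,85)],.09))
print("bar top ends",c1([(208,92),(348,187)],.035))
print("noz",c2([(276,134),(340,184),(388,252),(470,305)],.062))
print("plate",c2([(356,106),(657,303)],.032))
print("block",c2([(367,78),(719,300)],.034))
print("thin",c1([(382,240)],.085)); print("rails",c2([(62,240),(418,524)],.022))
E
```

```text
tray [[0.5172 0.2707]
 [0.5444 0.1002]
 [0.6475 0.1179]]
grip top [[0.5468 0.2051]
 [0.5662 0.2057]
 [0.5717 0.1762]
 [0.5513 0.1753]]
bar top ends [[0.6084 0.2532]
 [0.6296 0.1294]]
noz [[ 0.554  -0.141 ]
 [ 0.5602 -0.1802]
 [ 0.5545 -0.2238]
 [ 0.5654 -0.263 ]]
plate [[ 0.6177 -0.1059]
 [ 0.6549 -0.2679]]
block [[ 0.6317 -0.0926]
 [ 0.6764 -0.2791]]
thin [[0.5805 0.0064]]
rails [[ 0.4671 -0.1204]
 [ 0.5112 -0.3168]]
```

```bash
python3 - <<'E'
from h import *
import json
o=get_obs();json.dump({k:list(o[k]) for k in("position","ee_rot")},open("w0.json","w"))
cv2.imwrite("pics/w0.png",camera("wrist")[:,:,::-1])
E
```

```text
(no output)
```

View pics/w0.png

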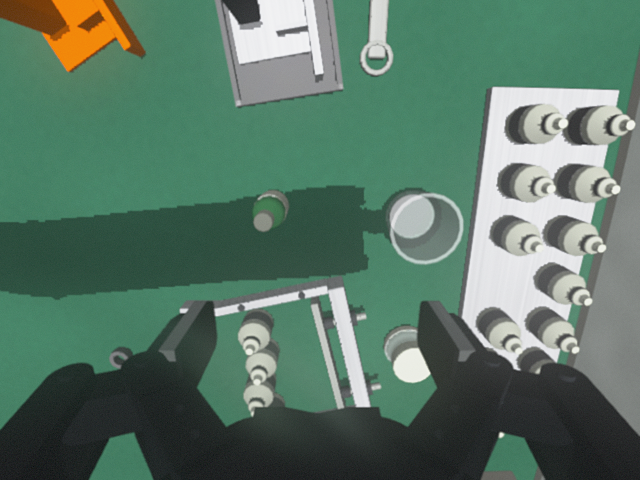

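>>> step_arm:
  commands: [46,-0.02,0.06,0,0,0,0.01,46,-0.045,0.13,-0.02,0,0,0.02,46,-0.07,0.2,-0.04,0,0,0.03,46,-0.09,0.26,-0.07,0,0,0.045,46,-0.105,0.3,-0.09,0,0,0.052,46,-0.11,0.317,-0.1,0,0,0.052,46,-0.11,0.317,-0.1,0,0,0.052,46,-0.11,0.317,-0.1,0,0,0.052,46,-0.11,0.317,-0.1,0,0,0.052,46,-0.11,0.317,-0.1,0,0,0.052]
  squeeze: 60

```text
clock: 1.4
position: [0.5594, 0.1896, 0.1716]
ee_rot: [0.647, 0.762, 0.0, 0.0]
ft_force: [0.7, -0.0, -0.1]
grip_width: 0.535
grasp_force: 0.0
```

The wrist view at start shows the tray edge at top (240,100)-(342,88), the lane's +y rail (185,312)-(335,288), the plate's +y end (314,303), and three bottles at (250,350), (258,375), (256,405). Now a near look at the grip.

```bash
python3 - <<'E'
from h import *
import json
np.set_printoptions(precision=4,suppress=True)
o=get_obs();json.dump({k:list(o[k]) for k in("position","ee_rot")},open("w1.json","w"))
print(o["position"],R.from_quat(o["ee_rot"]).as_matrix())
cv2.imwrite("pics/w1.png",camera("wrist")[:,:,::-1])
w0=json.load(open("w0.json"))
print(ray("wrist",[(314,303),(337,289),(185,315)],.03,w0))
E
```

```text
[0.5594 0.1896 0.1716] [[-0.1616  0.9869  0.0005]
 [ 0.9869  0.1616  0.    ]
 [-0.0001  0.0005 -1.    ]]
[[ 0.6209 -0.1014  0.03  ]
 [ 0.6458 -0.0847  0.03  ]
 [ 0.4773 -0.1169  0.03  ]]
```

View pics/w1.png

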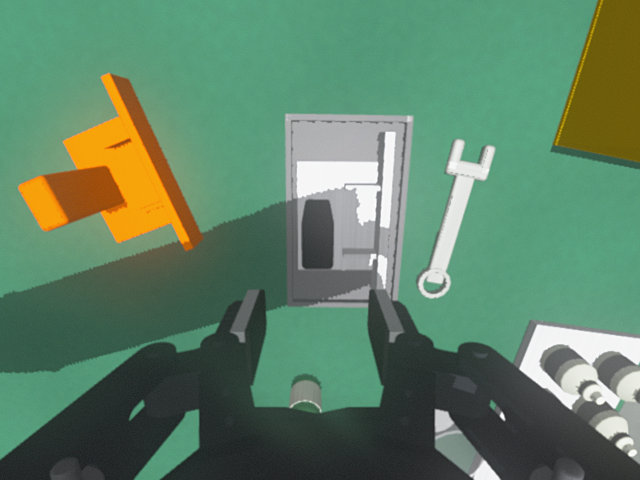

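The wrist view shows the tray rim corners (287,115), (412,117), (404,304) and (288,305). The bar top runs from (391,132) down to about (381,289), and the grip spans (303..334, 200..270), roughly centred between the pads.

```bash
python3 - <<'E'
from h import *
import json
np.set_printoptions(precision=4,suppress=True)
w=json.load(open("w1.json"))
r=ray("wrist",[(286,115),(413,117),(404,305),(288,306)],.012,w);print("tray",r,r.mean(0))
print("bar",ray("wrist",[(391,132),(380.5,289)],.035,w))
print("grip top near edge",ray("wrist",[(303,270),(334,270)],.09,w))
im=cv2.imread("pics/w1.png").astype(int).sum(2)
for v in (215,230,240,250,260,265,268,270,272):print(v,[u for u in range(290,350) if im[v,u]<130][::100] , np.where(im[v,290:350]<170)[0][[0,-1]]+290 if (im[v,290:350]<170).any() else 0)
print(im[190:280:3,318])
E
```

```text
tray [[0.5193 0.2748 0.012 ]
 [0.6227 0.2905 0.012 ]
 [0.6555 0.1217 0.012 ]
 [0.5451 0.1027 0.012 ]] [0.5856 0.1974 0.012 ]
bar [[0.6027 0.2749 0.035 ]
 [0.623  0.1446 0.035 ]]
grip top near edge [[0.5518 0.1737 0.09  ]
 [0.5729 0.1771 0.09  ]]
215 [] 0
230 [] 0
240 [] 0
250 [] [303 304]
260 [] [303 316]
265 [] [303 320]
268 [] 0
270 [] 0
272 [] 0
[745 506 515 403 250 246 252 240 229 228 236 229 230 216 215 209 208 192
 192 180 186 172 183 173 175 176 224 297 293 290]
```

>>> step_arm:
  commands: [46,0,0.004,-0.04,0,0,0,46,0,0.004,-0.1,0,0,0,46,0,0.004,-0.16,0,0,0,46,0,0.004,-0.2,0,0,0,46,0,0.004,-0.22,0,0,0,46,0,0.004,-0.224,0,0,0,46,0,0.004,-0.224,0,0,0,10,0,0.004,-0.224,0,0,0,10,0,0.004,-0.224,0,0,0,10,0,0.004,-0.224,0,0,0]
  squeeze: 70

```text
clock: 2.7
position: [0.5596, 0.1929, 0.038]
ee_rot: [0.647, 0.762, 0.001, 0.0]
ft_force: [-1.8, -0.6, 7.2]
grip_width: 0.25
grasp_force: 69.9
```

>>> step_arm:
  commands: [10,0,0,0,0,0,0,10,0,0,0.005,0,0,0,10,0,0,0.02,0,0,0,10,0,0,0.05,0,0,0,10,0,0,0.08,0,0,0,10,0,0,0.11,0,0,0,10,0,0,0.14,0,0,0,10,0,0,0.16,0,0,0,10,0,0,0.17,0,0,0,10,0,0,0.17,0,0,0]
  squeeze: 70

```text
clock: 3.95
position: [0.5591, 0.1926, 0.139]
ee_rot: [0.647, 0.762, 0.0, 0.0]
ft_force: [-0.3, -0.7, -4.0]
grip_width: 0.25
grasp_force: 68.7
```

```bash
python3 - <<'E'
from h import *
import json
np.set_printoptions(precision=4,suppress=True)
o=get_obs();json.dump({k:list(o[k]) for k in("position","ee_rot")},open("w2.json","w"))
print(o["position"],o["ee_rot"],o["ft_force"],o["torque"],o["clock"])
a=camera("side")[:,:,::-1]; b=camera("wrist")[:,:,::-1]
cv2.imwrite("pics/w2.png",cv2.resize(np.hstack([a[100:340,200:500],b[100:340,180:480]]),None,fx=1.33,fy=1.33))
cv2.imwrite("pics/w2full.png",b)
E
```

```text
[0.5591 0.1926 0.139 ] [0.6471 0.7624 0.0001 0.0001] [-0.2798 -0.7416 -3.9611] [ 0.0204  0.0493 -0.0494] 3.95
```

View pics/w2.png

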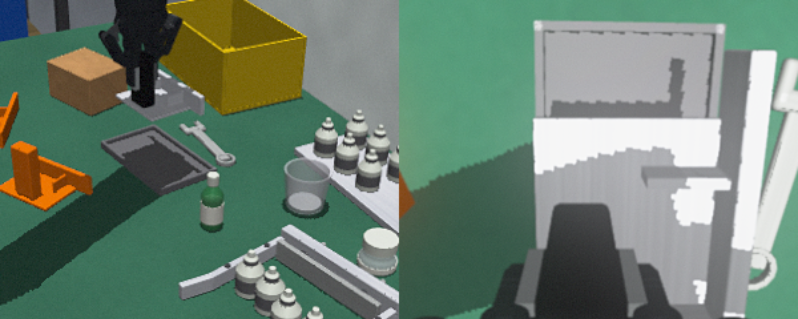

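The straightedge is held level, clear of the tray. Now a second view of the lane, to fix its pose.

```bash
python3 - <<'E'
from h import *
a=camera("scene")[:,:,::-1]
cv2.imwrite("pics/s3.png",cv2.resize(a[145:235,185:310],None,fx=6,fy=6,interpolation=cv2.INTER_CUBIC))
E
```

```text
(no output)
```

View pics/s3.png

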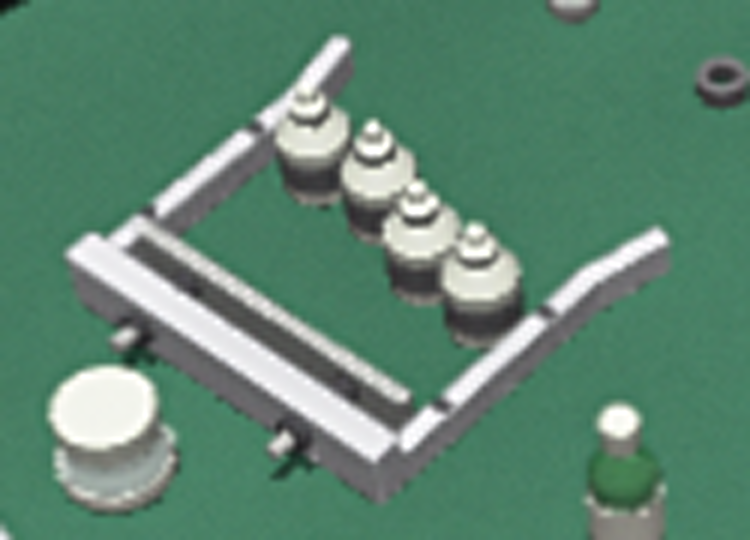

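The lane is clear in the scene crop: plate top edge (148,220)-(412,392), block top back edge (68,252)-(378,462), nozzles (310,90), (376,125), (420,186), (477,230), rail tips (340,40) and (660,234), grey collar (722,82), steel collar (572,0).

```bash
python3 - <<'E'
from h import *
np.set_printoptions(precision=4,suppress=True)
f=lambda pts:[((x+.5)/6-.5+185,(y+.5)/6-.5+145) for x,y in pts]
c=lambda p,z:ray("scene",f(p),z)[:,:2]
ya=lambda r:np.arctan2((r[0]-r[1])[0]*-1,(r[0]-r[1])[1])
pl=c([(412,392),(148,220)],.032);print("plate",pl,pl.mean(0),ya(pl))
b=c([(378,462),(68,252)],.034);print("blockback",b,b.mean(0),ya(b))
b=c([(400,440),(92,235)],.034);print("blockfront",b,b.mean(0),ya(b))
t=c([(660,234),(340,40)],.022);print("tips",t,t.mean(0),ya(t))
print("noz",c([(477,228),(420,184),(374,124),(310,90)],.062))
print("collars",c([(722,82),(572,0)],.006),"thin",c([(620,410)],.085))
E
```

```text
plate [[ 0.6177 -0.1037]
 [ 0.6554 -0.2662]] [ 0.6366 -0.1849] 0.22763132281645151
blockback [[ 0.6525 -0.0786]
 [ 0.6955 -0.2707]] [ 0.674  -0.1746] 0.22017917996044853
blockfront [[ 0.638  -0.0828]
 [ 0.6813 -0.2728]] [ 0.6597 -0.1778] 0.2241316812391124
tips [[ 0.4703 -0.1182]
 [ 0.516  -0.3178]] [ 0.4932 -0.218 ] 0.22503992834603048
noz [[ 0.5528 -0.1422]
 [ 0.5576 -0.1806]
 [ 0.5529 -0.2252]
 [ 0.564  -0.2622]]
collars [[ 0.3792 -0.1916]
 [ 0.4028 -0.2835]] thin [[ 0.5754 -0.0009]]
```

>>> step_arm:
  commands: [10,-0.005,-0.02,0.03,0,0,0,10,-0.02,-0.08,0.035,0,0,0.002,10,-0.042,-0.16,0.035,0,0,0.005,10,-0.066,-0.25,0.035,0,0,0.008,10,-0.09,-0.34,0.035,0,0,0.01,10,-0.114,-0.43,0.035,0,0,0.013,10,-0.137,-0.52,0.035,0,0,0.016,10,-0.16,-0.605,0.035,0,0,0.018,10,-0.177,-0.67,0.035,0,0,0.02,10,-0.185,-0.701,0.035,0,0,0.02]

```text
clock: 5.35
position: [0.4466, -0.2312, 0.1612]
ee_rot: [0.624, 0.781, 0.0, 0.001]
ft_force: [0.4, 1.7, -3.4]
grip_width: 0.248
grasp_force: 69.1
```

>>> step_arm:
  commands: [10,0,0,0,0,0,0,10,0,0,0,0,0,0,10,0,0,-0.02,0,0,0,10,0,0,-0.04,0,0,0,10,0,0,-0.06,0,0,0,10,0,0,-0.08,0,0,0,10,0,0,-0.1,0,0,0,10,0,0,-0.1,0,0,0,10,0,0,-0.1,0,0,0,10,0,0,-0.1,0,0,0]

```text
clock: 6.6
position: [0.4483, -0.2282, 0.1004]
ee_rot: [0.623, 0.782, 0.0, 0.0]
ft_force: [-0.2, 0.1, -4.7]
grip_width: 0.249
grasp_force: 69.0
```

```bash
python3 - <<'E'
from h import *
import json
np.set_printoptions(precision=4,suppress=True)
o=get_obs();json.dump({k:list(o[k]) for k in("position","ee_rot")},open("w4.json","w"))
q=R.from_quat(o["ee_rot"]).as_matrix()
print(o["position"],q[:,1],q[:,2],o["ft_force"],o["clock"])
a=camera("side")[:,:,::-1]
b=camera("wrist")[:,:,::-1]
cv2.imwrite("pics/s4.png",np.hstack([cv2.resize(a[250:430,270:490],None,fx=2,fy=2),cv2.resize(b,None,fx=.5625,fy=.75)]))
E
```

```text
[ 0.4483 -0.2282  0.1004] [0.9746 0.2242 0.0008] [ 0.0009 -0.0003 -1.    ] [-0.2073  0.1291 -4.7387] 6.6
```

View pics/s4.png

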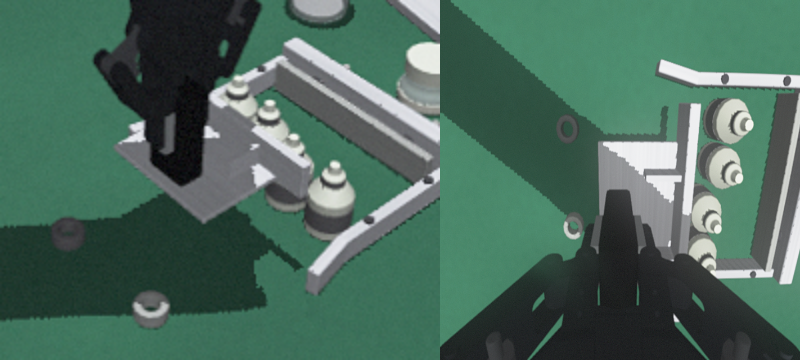

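The straightedge hangs level before the flared lead-ins. The bar is short of the bottles, at wrist-half (690,105..260), and the collars are clear of the foot. Next I lower it, then advance.

>>> step_arm:
  commands: [10,0,0,-0.015,0,0,0,10,0,0,-0.035,0,0,0,10,0,0,-0.06,0,0,0,10,0,0,-0.08,0,0,0,10,0,0,-0.095,0,0,0,10,0,0,-0.105,0,0,0,10,0,0,-0.105,0,0,0,10,0.004,0.001,-0.105,0,0,0,10,0.012,0.0028,-0.105,0,0,0,10,0.02,0.0046,-0.105,0,0,0]

```text
clock: 7.95
position: [0.4607, -0.2251, 0.0372]
ee_rot: [0.623, 0.782, 0.0, 0.0]
ft_force: [-1.1, 1.0, -3.4]
grip_width: 0.248
grasp_force: 69.1
```

>>> step_arm:
  commands: [10,0.005,0.0011,0,0,0,0,10,0.01,0.0023,0,0,0,0,10,0.015,0.0034,0,0,0,0,10,0.02,0.0046,0,0,0,0,10,0.025,0.0057,0,0,0,0,10,0.03,0.0069,0,0,0,0,10,0.035,0.008,0,0,0,0,10,0.04,0.0092,0,0,0,0,10,0.045,0.0103,0,0,0,0,10,0.05,0.0115,0,0,0,0]

```text
clock: 9.2
position: [0.4901, -0.2183, 0.0369]
ee_rot: [0.623, 0.782, -0.0, -0.0]
ft_force: [-1.0, 0.0, -3.8]
grip_width: 0.248
grasp_force: 69.2
```

>>> step_arm:
  commands: [10,0.005,0.0011,0,0,0,0,10,0.01,0.0023,0,0,0,0,10,0.015,0.0034,0,0,0,0,10,0.02,0.0046,0,0,0,0,10,0.025,0.0057,0,0,0,0,10,0.03,0.0069,0,0,0,0,10,0.035,0.008,0,0,0,0,10,0.04,0.0092,0,0,0,0,10,0.045,0.0103,0,0,0,0,10,0.05,0.0115,0,0,0,0]

```text
clock: 10.45
position: [0.5202, -0.2114, 0.0369]
ee_rot: [0.623, 0.782, 0.0, 0.0]
ft_force: [-1.3, -0.6, -4.3]
grip_width: 0.247
grasp_force: 69.0
```

>>> step_arm:
  commands: [10,0.003,0.0007,0,0,0,0,10,0.006,0.0014,0,0,0,0,10,0.009,0.0021,0,0,0,0,10,0.012,0.0028,0,0,0,0,10,0.015,0.0034,0,0,0,0,10,0.018,0.0041,0,0,0,0,10,0.02,0.0046,0,0,0,0,10,0.02,0.0046,0,0,0,0,10,0.02,0.0046,0,0,0,0,10,0.02,0.0046,0,0,0,0]

```text
clock: 11.7
position: [0.5322, -0.2086, 0.037]
ee_rot: [0.623, 0.782, 0.0, 0.0]
ft_force: [-0.3, 0.1, -4.4]
grip_width: 0.246
grasp_force: 69.1
```

```bash
python3 - <<'E'
from h import *
np.set_printoptions(precision=4,suppress=True)
o=get_obs();u=np.array([.9746,.2241,0])
print(o["position"],o["ft_force"],"push",-o["ft_force"]@u,"face",(o["position"]-np.array([.6365,-.186,0]))@u+.06,o["clock"])
a=camera("side")[:,:,::-1];b=camera("scene")[:,:,::-1]
cv2.imwrite("pics/s5.png",np.hstack([cv2.resize(a[250:400,320:520],None,fx=2,fy=2,interpolation=cv2.INTER_CUBIC),cv2.resize(b[145:235,185:305],None,fx=3.3333,fy=3.3333,interpolation=cv2.INTER_CUBIC)]))
E
```

```text
[ 0.5322 -0.2086  0.037 ] [-0.2757  0.0636 -4.4387] push 0.25446127718033135 face -0.04670913379407375 11.7
```

>>> step_arm:
  commands: [10,0.0015,0.0003,0,0,0,0,10,0.003,0.0007,0,0,0,0,10,0.0045,0.001,0,0,0,0,10,0.006,0.0014,0,0,0,0,10,0.007,0.0016,0,0,0,0,10,0.008,0.0018,0,0,0,0,10,0.009,0.0021,0,0,0,0,10,0.01,0.0023,0,0,0,0,10,0.01,0.0023,0,0,0,0,10,0.01,0.0023,0,0,0,0]

```text
clock: 13.05
position: [0.5381, -0.2073, 0.037]
ee_rot: [0.623, 0.782, 0.0, 0.0]
ft_force: [0.0, -1.3, -4.1]
grip_width: 0.243
grasp_force: 69.1
```

>>> step_arm:
  commands: [10,0.0005,0.0001,0,0,0,0,10,0.001,0.0002,0,0,0,0,10,0.0015,0.0003,0,0,0,0,10,0.002,0.0005,0,0,0,0,10,0.0025,0.0006,0,0,0,0,10,0.003,0.0007,0,0,0,0,10,0.003,0.0007,0,0,0,0,10,0.003,0.0007,0,0,0,0,10,0.003,0.0007,0,0,0,0,10,0.003,0.0007,0,0,0,0]

```text
clock: 14.3
position: [0.5399, -0.2069, 0.0369]
ee_rot: [0.623, 0.782, 0.0, 0.0]
ft_force: [-1.6, -1.0, -4.7]
grip_width: 0.251
grasp_force: 69.2
```

>>> step_arm:
  commands: [10,0.0005,0.0001,0,0,0,0,10,0.001,0.0002,0,0,0,0,10,0.0015,0.0003,0,0,0,0,10,0.002,0.0005,0,0,0,0,10,0.0025,0.0006,0,0,0,0,10,0.0025,0.0006,0,0,0,0,10,0.0025,0.0006,0,0,0,0,10,0.0025,0.0006,0,0,0,0,10,0.0025,0.0006,0,0,0,0,10,0.0025,0.0006,0,0,0,0]

```text
clock: 15.55
position: [0.5414, -0.2065, 0.0369]
ee_rot: [0.623, 0.782, 0.0, 0.0]
ft_force: [-1.4, -0.1, -4.2]
grip_width: 0.254
grasp_force: 69.2
```

```bash
cat > st.py <<'E'
from h import *
np.set_printoptions(precision=4,suppress=True)
o=get_obs();u=np.array([.9746,.2241,0])
print(o["position"],o["ft_force"],"push",-o["ft_force"]@u,"face",(o["position"]-np.array([.6365,-.186,0]))@u+.06,o["torque"],o["clock"])
E
python3 st.py
```

```text
[ 0.5414 -0.2065  0.0369] [-1.4346 -0.054  -4.2229] push 1.4102958276359763 face -0.03731220115554264 [-0.0862  0.3194  0.0547] 15.55
```

>>> step_arm:
  commands: [10,0.0005,0.0001,0,0,0,0,10,0.001,0.0002,0,0,0,0,10,0.0015,0.0003,0,0,0,0,10,0.002,0.0005,0,0,0,0,10,0.002,0.0005,0,0,0,0,10,0.002,0.0005,0,0,0,0,10,0.002,0.0005,0,0,0,0,10,0.002,0.0005,0,0,0,0,10,0.002,0.0005,0,0,0,0,10,0.002,0.0005,0,0,0,0]

```text
clock: 16.8
position: [0.5425, -0.2063, 0.0369]
ee_rot: [0.623, 0.782, -0.0, 0.0]
ft_force: [-2.6, -0.9, -2.6]
grip_width: 0.247
grasp_force: 69.2
```

```bash
python3 st.py
```

```text
[ 0.5425 -0.2063  0.0369] [-2.6083 -0.9104 -2.6021] push 2.7460834347775602 face -0.036191233100207845 [-0.1736  0.7323  0.092 ] 16.8
```

>>> step_arm:
  commands: [10,0.0004,0.0001,0,0,0,0,10,0.0008,0.0002,0,0,0,0,10,0.0012,0.0003,0,0,0,0,10,0.0012,0.0003,0,0,0,0,10,0.0012,0.0003,0,0,0,0,10,0.0012,0.0003,0,0,0,0,10,0.0012,0.0003,0,0,0,0,10,0.0012,0.0003,0,0,0,0,10,0.0012,0.0003,0,0,0,0,10,0.0012,0.0003,0,0,0,0]

```text
clock: 18.05
position: [0.5429, -0.2061, 0.0368]
ee_rot: [0.623, 0.782, -0.0, -0.0]
ft_force: [-5.1, -0.7, -1.4]
grip_width: 0.25
grasp_force: 69.4
```

```bash
python3 st.py
```

```text
[ 0.5429 -0.2061  0.0368] [-5.0657 -0.7145 -1.3892] push 5.097191445395118 face -0.0356990277394867 [-0.1745  1.2043  0.1898] 18.05
```

>>> step_arm:
  commands: [10,0.0004,0.0001,0,0,0,0,10,0.0008,0.0002,0,0,0,0,10,0.0008,0.0002,0,0,0,0,10,0.0008,0.0002,0,0,0,0,10,0.0008,0.0002,0,0,0,0,10,0.0008,0.0002,0,0,0,0,10,0.0008,0.0002,0,0,0,0,10,0.0008,0.0002,0,0,0,0,10,0.0008,0.0002,0,0,0,0,10,0.0008,0.0002,0,0,0,0]

```text
clock: 19.3
position: [0.5431, -0.2061, 0.0368]
ee_rot: [0.623, 0.782, -0.0, -0.0]
ft_force: [-5.3, -0.5, -1.5]
grip_width: 0.251
grasp_force: 69.5
```

```bash
python3 st.py
```

```text
[ 0.5431 -0.2061  0.0368] [-5.337  -0.5272 -1.465 ] push 5.319619175476189 face -0.03550827470743821 [-0.2102  1.3951  0.2318] 19.3
```

Force on z has risen by 3 N, which suggests the nose is rubbing on the bench, so I'll raise a little.

>>> step_arm:
  commands: [10,0,0,0.001,0,0,0,10,0,0,0.002,0,0,0,10,0,0,0.003,0,0,0,10,0,0,0.003,0,0,0,10,0,0,0.003,0,0,0,10,0,0,0.003,0,0,0,10,0,0,0.003,0,0,0,10,0,0,0.003,0,0,0,10,0,0,0.003,0,0,0,10,0,0,0.003,0,0,0]

```text
clock: 20.55
position: [0.5432, -0.2058, 0.0384]
ee_rot: [0.623, 0.782, -0.0, -0.0]
ft_force: [-5.7, -0.6, -6.0]
grip_width: 0.25
grasp_force: 69.0
```

```bash
python3 st.py
```

```text
[ 0.5432 -0.2058  0.0384] [-5.7139 -0.6044 -5.98  ] push 5.704192684124709 face -0.03532433417429792 [-0.3397  1.5021  0.2915] 20.55
```

>>> step_arm:
  commands: [10,0.0004,0.0001,0,0,0,0,10,0.0008,0.0002,0,0,0,0,10,0.0012,0.0003,0.0,0,0,0,10,0.0012,0.0003,0,0,0,0,10,0.0012,0.0003,0,0,0,0,10,0.0012,0.0003,0,0,0,0,10,0.0012,0.0003,0,0,0,0,10,0.0012,0.0003,0,0,0,0,10,0.0012,0.0003,0,0,0,0,10,0.0012,0.0003,0,0,0,0]

```text
clock: 21.8
position: [0.5436, -0.2058, 0.0383]
ee_rot: [0.623, 0.782, -0.0, -0.001]
ft_force: [-6.5, -0.8, -4.5]
grip_width: 0.248
grasp_force: 69.2
```

```bash
python3 st.py
```

```text
[ 0.5436 -0.2058  0.0383] [-6.4786 -0.8268 -4.4964] push 6.499286304664071 face -0.035027518980951314 [-0.4014  1.8609  0.321 ] 21.8
```

>>> step_arm:
  commands: [10,0.0004,0.0001,0,0,0,0,10,0.0008,0.0002,0,0,0,0,10,0.0012,0.0003,0.0,0,0,0,10,0.0016,0.0004,0.0003,0,0,0,10,0.002,0.0005,0.0005,0,0,0,10,0.002,0.0005,0.0005,0,0,0,10,0.002,0.0005,0.0005,0,0,0,10,0.002,0.0005,0.0005,0,0,0,10,0.002,0.0005,0.0005,0,0,0,10,0.002,0.0005,0.0005,0,0,0]

```text
clock: 23.05
position: [0.544, -0.2058, 0.0384]
ee_rot: [0.623, 0.782, -0.001, -0.001]
ft_force: [-9.8, -1.9, -4.2]
grip_width: 0.249
grasp_force: 69.4
```

```bash
python3 st.py
```

```text
[ 0.544  -0.2058  0.0384] [-9.7765 -1.9093 -4.1914] push 9.956033043406734 face -0.034591881568662136 [-0.4843  2.4092  0.3138] 23.05
```

>>> step_arm:
  commands: [10,0.0004,0.0001,0,0,0,0,10,0.0008,0.0002,0,0,0,0,10,0.001,0.0002,0.0,0,0,0,10,0.001,0.0002,0,0,0,0,10,0.001,0.0002,0,0,0,0,10,0.001,0.0002,0,0,0,0,10,0.001,0.0002,0,0,0,0,10,0.001,0.0002,0,0,0,0,10,0.001,0.0002,0,0,0,0,10,0.001,0.0002,0,0,0,0]

```text
clock: 24.3
position: [0.5442, -0.2058, 0.0383]
ee_rot: [0.623, 0.782, -0.001, -0.002]
ft_force: [-11.3, -0.9, -2.3]
grip_width: 0.249
grasp_force: 69.5
```

```bash
python3 st.py
```

```text
[ 0.5442 -0.2058  0.0383] [-11.2646  -0.9087  -2.2796] push 11.182144713467721 face -0.034404961068682266 [-0.5469  2.6938  0.3729] 24.3
```

>>> step_arm:
  commands: [10,0,0,0.001,0,0,0,10,0,0,0.002,0,0,0,10,0,0,0.002,0,0,0,10,0,0,0.002,0,0,0,10,0,0,0.002,0,0,0,10,0,0,0.002,0,0,0,10,0,0,0.002,0,0,0,10,0,0,0.002,0,0,0,10,0,0,0.002,0,0,0,10,0,0,0.002,0,0,0]

```text
clock: 25.55
position: [0.5441, -0.2056, 0.0392]
ee_rot: [0.623, 0.782, -0.001, -0.002]
ft_force: [-9.0, -1.1, -7.3]
grip_width: 0.251
grasp_force: 69.0
```

```bash
python3 st.py
```

```text
[ 0.5441 -0.2056  0.0392] [-9.0106 -1.1386 -7.2918] push 9.036911001821858 face -0.034419723145462086 [-0.6017  2.53    0.3795] 25.55
```

```bash
python3 - <<'E'
from h import *
np.set_printoptions(precision=3,suppress=True)
F=[];T=[]
for i in range(6):
    camera("wrist");o=get_obs();F.append(o["ft_force"]);T.append(o["torque"])
F=np.array(F);print(-F[:,0]*.9746-F[:,1]*.2241,F.mean(0),np.mean(T,0),o["clock"])
E
```

```text
[9.864 9.031 8.904 9.947 9.08  9.188] [-9.23  -1.518 -6.705] [-0.604  2.52   0.352] 25.85
```

>>> step_arm:
  commands: [10,0.0005,0.0001,0,0,0,0,10,0.001,0.0002,0,0,0,0,10,0.0012,0.0003,0,0,0,0,10,0.0012,0.0003,0,0,0,0,10,0.0012,0.0003,0,0,0,0,10,0.0012,0.0003,0,0,0,0,10,0.0012,0.0003,0,0,0,0,10,0.0012,0.0003,0,0,0,0,10,0.0012,0.0003,0,0,0,0,10,0.0012,0.0003,0,0,0,0]

```text
clock: 27.1
position: [0.5443, -0.2056, 0.0391]
ee_rot: [0.623, 0.782, -0.002, -0.002]
ft_force: [-11.5, -1.7, -4.5]
grip_width: 0.25
grasp_force: 69.3
```

```bash
python3 - <<'E'
from h import *
np.set_printoptions(precision=3,suppress=True)
F=[];T=[]
for i in range(7):
    a=camera("scene");o=get_obs();F.append(o["ft_force"]);T.append(o["torque"])
F=np.array(F);print(-F[:,0]*.9746-F[:,1]*.2241,F.mean(0),np.mean(T,0),o["position"],o["clock"])
s=camera("side")
f=lambda x:cv2.resize(x[:,:,::-1],(400,300),interpolation=cv2.INTER_CUBIC)
# nose dip: angle of the bar is not needed; keep both views for the record
cv2.imwrite("pics/press.png",np.hstack([f(s[250:400,320:520]),f(a[145:235,185:305])]))
E
```

```text
[12.277 11.335 11.281 12.354 12.24  12.29  12.218] [-11.889  -1.837  -4.768] [-0.689  2.958  0.386] [ 0.544 -0.206  0.039] 27.45
```

>>> step_arm:
  commands: [10,0,0,0,0,0,0,10,0,0,0,0,0,0,10,0,0,0,0,0,0,10,0,0,0,0,0,0,10,-0.001,-0.0002,0,0,0,0,10,-0.002,-0.0005,0,0,0,0,10,-0.004,-0.0009,0,0,0,0,10,-0.006,-0.0014,0,0,0,0,10,-0.008,-0.0018,0,0,0,0,10,-0.01,-0.0023,0,0,0,0]

```text
clock: 28.75
position: [0.5421, -0.2064, 0.0409]
ee_rot: [0.623, 0.782, 0.001, 0.001]
ft_force: [0.4, -0.3, -3.7]
grip_width: 0.248
grasp_force: 69.7
```

>>> step_arm:
  commands: [10,-0.004,-0.0009,0,0,0,0,10,-0.01,-0.0023,0,0,0,0,10,-0.018,-0.0041,0,0,0,0,10,-0.028,-0.0064,0,0,0,0,10,-0.038,-0.0087,0,0,0,0,10,-0.048,-0.011,0,0,0,0,10,-0.056,-0.0129,0,0,0,0,10,-0.06,-0.0138,0,0,0,0,10,-0.06,-0.0138,0,0,0,0,10,-0.06,-0.0138,0,0,0,0]

```text
clock: 30.0
position: [0.5052, -0.2147, 0.0403]
ee_rot: [0.623, 0.782, 0.0, 0.0]
ft_force: [0.5, 0.6, -3.5]
grip_width: 0.248
grasp_force: 69.7
```

```bash
python3 st.py; python3 - <<'E'
from h import *
s=camera("side");a=camera("scene");w=camera("wrist")
f=lambda x:cv2.resize(x[:,:,::-1],(400,300),interpolation=cv2.INTER_CUBIC)
cv2.imwrite("pics/after.png",np.vstack([np.hstack([f(s[250:400,320:520]),f(a[145:235,185:305])]),np.hstack([f(s[200:380,290:530]),f(w)])]))
E
```

```text
[ 0.5052 -0.2147  0.0403] [ 0.5025  0.6053 -3.4726] push -0.6253762909644534 face -0.0744028617617431 [-0.036   0.099   0.0392] 30.0
```

View pics/after.png

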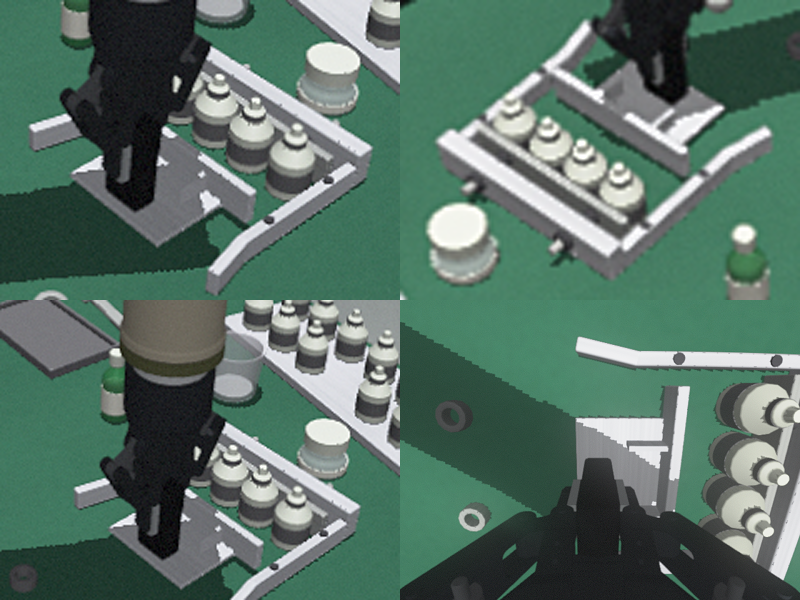

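All four bottles stand upright in a straight row against the plate, scene quadrant nozzles (514,100) to (618,170). The straightedge is clear of them and the bystanders are unmoved. I'll check for slip in the grip numerically, then return.

```bash
python3 - <<'E'
from h import *
a=cv2.imread("pics/w2full.png");b=camera("wrist")[:,:,::-1].copy()
for (x,y,w,h) in ((425,120,55,50),(415,190,45,50),(270,175,60,40)):
    t=cv2.Canny(a[y:y+h,x:x+w],60,150);r=cv2.GaussianBlur(cv2.Canny(b[y-20:y+h+20,x-20:x+w+20],60,150),(3,3),0)
    m=cv2.matchTemplate(r,cv2.GaussianBlur(t,(3,3),0),cv2.TM_CCOEFF_NORMED);_,v,_,l=cv2.minMaxLoc(m);print(v,l[0]-20,l[1]-20)
E
```

```text
0.6427021026611328 0 0
0.7394996285438538 0 0
0.4260399639606476 0 13
```

>>> step_arm:
  commands: [10,0,0,0.02,0,0,0,10,0,0,0.06,0,0,0,10,0,0,0.11,0,0,0,10,0,0,0.16,0,0,0,10,0,0,0.19,0,0,0,10,0,0,0.2,0,0,0,10,0,0,0.2,0,0,0,10,0.003,0.02,0.2,0,0,0,10,0.008,0.06,0.2,0,0,0,10,0.016,0.12,0.2,0,0,-0.002]

```text
clock: 31.45
position: [0.5141, -0.1419, 0.1592]
ee_rot: [0.626, 0.78, -0.0, -0.001]
ft_force: [-0.4, 0.9, -4.4]
grip_width: 0.25
grasp_force: 69.8
```

>>> step_arm:
  commands: [10,0.01,0.07,0,0,0,-0.002,10,0.02,0.15,0,0,0,-0.005,10,0.032,0.23,0,0,0,-0.008,10,0.044,0.31,0,0,0,-0.011,10,0.055,0.39,0,0,0,-0.014,10,0.065,0.46,0,0,0,-0.016,10,0.072,0.52,0,0,0,-0.018,10,0.077,0.558,0,0,0,-0.018,10,0.077,0.558,0,0,0,-0.018,10,0.077,0.558,0,0,0,-0.018]

```text
clock: 32.7
position: [0.5602, 0.1916, 0.1594]
ee_rot: [0.647, 0.762, -0.001, -0.0]
ft_force: [0.9, 0.0, -4.0]
grip_width: 0.251
grasp_force: 69.9
```

>>> step_arm:
  commands: [10,0,0,0,0,0,0,10,0,0,-0.03,0,0,0,10,0,0,-0.06,0,0,0,10,0,0,-0.09,0,0,0,10,0,0,-0.11,0,0,0,10,0,0,-0.13,0,0,0,10,0,0,-0.14,0,0,0,10,0,0,-0.14,0,0,0,10,0,0,-0.14,0,0,0,10,0,0,-0.14,0,0,0]

```text
clock: 33.95
position: [0.5611, 0.1922, 0.0768]
ee_rot: [0.647, 0.762, 0.0, 0.0]
ft_force: [-0.6, 0.4, -3.6]
grip_width: 0.248
grasp_force: 69.7
```

```bash
python3 st.py; python3 - <<'E'
from h import *
o=get_obs();print(R.from_quat(o["ee_rot"]).as_matrix()[:,1:])
E
```

```text
[0.5611 0.1922 0.0768] [-0.6399  0.3594 -3.6435] push 0.5430517017394713 face 0.07122719563667687 [-0.0122  0.081  -0.0051] 33.95
[[ 9.86683061e-01  9.38290079e-04]
 [ 1.62651703e-01  3.33065987e-04]
 [ 9.79969163e-04 -9.99999504e-01]]
```

>>> step_arm:
  commands: [10,0,0,-0.015,0,0,0,10,0,0,-0.03,0,0,0,10,0,0,-0.042,0,0,0,10,0,0,-0.05,0,0,0,10,0,0,-0.055,0,0,0,10,0,0,-0.059,0,0,0,10,0,0,-0.062,0,0,0,10,0,0,-0.064,0,0,0,10,0,0,-0.064,0,0,0,10,0,0,-0.064,0,0,0]

```text
clock: 35.2
position: [0.5609, 0.192, 0.038]
ee_rot: [0.647, 0.762, 0.0, 0.0]
ft_force: [-0.9, -0.6, -1.8]
grip_width: 0.25
grasp_force: 70.1
```

```bash
python3 st.py
```

```text
[0.5609 0.192  0.038 ] [-0.8675 -0.6049 -1.8355] push 0.980993616219551 face 0.07101777565053086 [-0.0628  0.2052  0.0767] 35.2
```

>>> step_arm:
  commands: [10,0,0,-0.0008,0,0,0,10,0,0,-0.0008,0,0,0,46,0,0,-0.0008,0,0,0,46,0,0,-0.0008,0,0,0,46,0,0,-0.0008,0,0,0,46,0,0,-0.0008,0,0,0,46,0,0,0.01,0,0,0,46,0,0,0.03,0,0,0,46,0,0,0.06,0,0,0,46,0,0,0.1,0,0,0]

```text
clock: 36.45
position: [0.5608, 0.192, 0.0994]
ee_rot: [0.647, 0.762, 0.0, 0.0]
ft_force: [-0.3, -0.3, 1.1]
grip_width: 0.539
grasp_force: 0.0
```

>>> step_arm:
  commands: [46,0,0,0.04,0,0,0,46,0,0,0.08,0,0,0,46,0,0,0.12,0,0,0,46,0,0,0.123,0,0,0,46,0,0,0.123,0,0,0,46,0,0,0.123,0,0,0,46,0,0,0.123,0,0,0,46,0,0,0.123,0,0,0,46,0,0,0.123,0,0,0,46,0,0,0.123,0,0,0]

```text
clock: 37.7
position: [0.5608, 0.192, 0.1716]
ee_rot: [0.647, 0.762, 0.0, -0.0]
ft_force: [-0.6, -0.6, -0.9]
grip_width: 0.537
grasp_force: 0.0
```

```bash
python3 st.py; python3 - <<'E'
from h import *
import json
a=cv2.imread("pics/w1.png");b=camera("wrist")[:,:,::-1].copy();cv2.imwrite("pics/end.png",b)
g=lambda x:cv2.GaussianBlur(cv2.Canny(x,60,150),(3,3),0)
for n,(x,y,w,h) in dict(traytop=(275,105,40,40),tray_right=(396,105,30,60),bar=(370,122,30,50),griptop=(295,195,46,60),spanner=(410,130,95,180)).items():
    m=cv2.matchTemplate(g(b[y-20:y+h+20,x-20:x+w+20]),g(a[y:y+h,x:x+w]),cv2.TM_CCOEFF_NORMED);_,v,_,l=cv2.minMaxLoc(m);print(n,round(v,2),l[0]-20,l[1]-20)
# bystanders and row, side view before/after
p=cv2.imread("pics/side0.png");q=camera("side")[:,:,::-1]
d=cv2.absdiff(p,np.ascontiguousarray(q)).max(2)
for n,(x,y) in dict(thin=(359,250),jar=(484,288),collA=(345,404),collB=(304,366),span=(357,207),cup=(430,240),carton=(266,160),tray=(315,215)).items():print(n,(d[y-12:y+12,x-12:x+12]>40).mean().round(2))
E
```

```text
[0.5608 0.192  0.1716] [-0.6279 -0.633  -0.9472] push 0.753807282747464 face 0.07089557603294366 [-0.006   0.0266  0.0093] 37.7
traytop 0.92 -2 3
tray_right 0.89 -2 3
bar 0.83 -1 4
griptop 0.8 0 3
spanner 0.9 -2 2
thin 0.02
jar 0.0
collA 0.0
collB 0.0
span 0.03
cup 0.0
carton 0.0
tray 0.34
```

```bash
python3 -c "
from workcell import *
print(hand_in())"
```

```text
the job is handed in; nothing more can be done
None
```

The job is handed in at 37.7 s: the four bottles stand upright in a straight row against the stop, pressed for over a second at 11–12.4 N at the wrist (about 10 N at the plate, estimated after the row's drag), and the straightedge is back flat in its tray, released, with every bystander I checked unmoved.

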